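# Switch on the fluorescence microscope in order

### The arm

A 6-joint arm with a two-finger parallel gripper is mounted at the origin on a cart in front of the work surface, level with it; the furniture and walls round the work are solid. World frame = base frame: x ahead of the robot, y to its left, z up, the work surface at z = 0. Lengths are in mm, angles in degrees, forces in N, time in s.
With the tool pointing down it reaches from about 400 to 825 mm from the base axis. Payload 7 kg.
Tool frame: the origin (TCP) lies between the finger pads; the fingertips stand 19 mm ahead of it and the grasp point (between the pads) is the TCP; z points along the fingers, y is the line along which they close (so a half turn about z gives the same grasp; the last joint's range is limited). The gripper opens to 88 mm and grips with 3 to 60 N. Pads are 19 mm wide; open, the fingers measure 130 mm over their backs; the gripper's body (78 mm by 193 mm) begins 47 mm behind the grasp point.
Start: joints at [85.892, 20.546, 0.682, 0, -70.136, -16.507], TCP at [237.666, 631.752, 208.061] pointing down, gripper open.
Joint ranges: [-176.03, 176.03], [-82.01, 121.73], [-58.28, 71.71], [-173.87, 95.51], [-174.79, -0.11], [-173.66, 173.66]. Speed limits (degrees/s): [136.94, 136.94, 172.46, 180, 180, 180].

### API

Orientations are given as [roll, pitch, yaw] about the fixed x, y, z axes, in that order (R = Rz(yaw) Ry(pitch) Rx(roll)).
In Python, from rig import bot gives the robot as it stands. The module is installed in compiled form; this text tells all that it offers.
- The arm moves only by the tool drive_tool, never from a script. Its argument "increments" is a list of rows, each a list of 7 numbers: the shift along the tool's x, y, z in units of 40 mm (1.0 is 40 mm), then the turn, a rotation vector about the tool's x, y, z in units of 6 degrees (1.0 is 6 degrees), then the finger opening in mm, from 0 to 87.6. In form: [[dx, dy, dz, wx, wy, wz, hand], ...]. A call has 1 to 12 rows; each row is the pose to reach, as a shift and turn from the pose commanded when the call began, along the tool's axes at that moment; what a row does not reach only later rows make up. A row lasts 1/10 s, in which the tool goes at most 50 mm and 8.59 degrees, less where a joint would pass 70% of its speed; a pose out of reach is approached as far as the arm can. A call with a gripper value outside its range is refused whole. The fingers move at their own pace and stop on an object; the grip force is fixed at half the most. Time passes only in rows, so rows that repeat a pose let the fingers close. It gives the time, the measured TCP pose, the force, the opening and the grip force at its end, in the units of the state.
- bot.state(): the state, without advancing time (a new reading comes with each control period).
- bot.get_image(name): name is "scene" or "top" or "wrist"; returns the picture (420x560x3 uint8, blue, green, red); there is no depth.
- bot.get_calibration(name): a dict with "fx", "fy", "cx", "cy" (pixels), "origin" and "attitude" of the camera in the world; the wrist camera has in their place "hand_eye" (4x4, takes a point from camera to tool coordinates, whose origin is the TCP and whose axes are the flange's). Camera axes: x right, y down, z forward; pixel columns grow to the right and rows downward; lengths in mm; the calibration is good to about 2 mm. A picture is of the moment at which its call begins: read the wrist's pose just before it. get_calibration takes no time and is no camera call.
- bot.job_done(): hands the job in; it is judged then, once.
The state is a dict: "time_s": time; "joint_pos": joint angles; "dq": joint speeds; "tau": joint torques, N m; "ee_pos": TCP position; "tool_rot": TCP orientation; "contact_force": force on the tool from outside, world axes, zero at the start; "moment": the same for the moment, N m; "grip_width": finger opening in mm; "finger_force": force on a finger pad.
Only numpy, scipy, OpenCV 4.12 (cv2) and the standard library are available. Lean on these libraries where they do the work, as an engineer would, in place of code of your own. Each camera call takes 0.05 s, during which the arm holds its last target. There are 200 camera calls.

### The job

Switch on the microscope's fluorescence light from the four cordless bench switches: with a fingertip, lightly press the green key (power), then the yellow key (shutter), then the red key (lamp), each all the way down, where it stays. Leave the blue key up. Do not pick up, tip or push the switch boxes about, and leave the other things on the bench where they are.

Things in the scene. Friction and masses are not known exactly. Their poses are not given: they have to be found in the camera images.
- green_switch: loose white bench switch box with the green key, 70 x 70 x 34 mm, 0.3 to 0.55 kg, standing on rubber feet; origin at the centre of its underside, z up. Which switch stands where changes from run to run
- green_key_top (a point): centre of the top face of the green key, a round push key 32 mm across in the middle of its box; 48 mm above the bench when up, 39 mm when fully down. Green is first (power). The key moves straight down, resists with about 3 N all the way, then meets a firm stop; it stays where it is left and does not spring back. Over 30 N on it is rough
- green_key (a joint): how far the green key is pushed in: 0 up, 0.009 m fully down; it counts as down from 0.005, as untouched below 0.002
- yellow_switch: loose white bench switch box with the yellow key, 70 x 70 x 34 mm, 0.3 to 0.55 kg, standing on rubber feet; origin at the centre of its underside, z up. Which switch stands where changes from run to run
- yellow_key_top (a point): centre of the top face of the yellow key, a round push key 32 mm across in the middle of its box; 48 mm above the bench when up, 39 mm when fully down. Yellow is second (shutter). The key moves straight down, resists with about 3 N all the way, then meets a firm stop; it stays where it is left and does not spring back. Over 30 N on it is rough
- yellow_key (a joint): how far the yellow key is pushed in: 0 up, 0.009 m fully down; it counts as down from 0.005, as untouched below 0.002
- red_switch: loose white bench switch box with the red key, 70 x 70 x 34 mm, 0.3 to 0.55 kg, standing on rubber feet; origin at the centre of its underside, z up. Which switch stands where changes from run to run
- red_key_top (a point): centre of the top face of the red key, a round push key 32 mm across in the middle of its box; 48 mm above the bench when up, 39 mm when fully down. Red is third (lamp). The key moves straight down, resists with about 3 N all the way, then meets a firm stop; it stays where it is left and does not spring back. Over 30 N on it is rough
- red_key (a joint): how far the red key is pushed in: 0 up, 0.009 m fully down; it counts as down from 0.005, as untouched below 0.002
- blue_switch: loose white bench switch box with the blue key, 70 x 70 x 34 mm, 0.3 to 0.55 kg, standing on rubber feet; origin at the centre of its underside, z up. Which switch stands where changes from run to run
- blue_key_top (a point): centre of the top face of the blue key, a round push key 32 mm across in the middle of its box; 48 mm above the bench when up, 39 mm when fully down. Blue is to be left up (camera). The key moves straight down, resists with about 3 N all the way, then meets a firm stop; it stays where it is left and does not spring back. Over 30 N on it is rough
- blue_key (a joint): how far the blue key is pushed in: 0 up, 0.009 m fully down; it counts as down from 0.005, as untouched below 0.002
- objective_case: objective screw case, upright cylinder 37 mm across and 67 mm high, black below, pale above, loose bystander; origin at the centre of its underside
- coverslip_box: small white coverslip box, 30 x 30 x 16 mm, loose bystander; origin at the centre of its underside
- tape_roll: roll of cream tape lying flat, 69 mm across, 19 mm high, loose bystander; origin at the centre of its underside
- slide_carton: white and blue carton of glass slides, 55 x 80 x 30 mm, loose bystander; origin at the centre of its underside
- lens_cleaner: small pale bottle with white cap, 30 mm across, 75 mm high, loose bystander; origin at the centre of its underside
- filter_case: black flat case, 61 x 91 x 28 mm, loose bystander; origin at the centre of its underside
Mind the look-alikes: they are no part of the job. Leave any brown or purple look-alike of the blue_switch alone.

How it is judged (in metres and radians):
On the way, in this order (a step that is already met when the one before it is completed fails the run):
1. the green key has been pressed down, the others still up (value of joint green_key above 0.005 m and value of joint each of yellow_key, red_key, blue_key below 0.002 m), for 0.1 s.
2. then the yellow key has been pressed down (value of joint each of green_key, yellow_key above 0.005 m and value of joint each of red_key, blue_key below 0.002 m), for 0.1 s.
3. then the red key has been pressed down (value of joint each of green_key, yellow_key, red_key above 0.005 m and value of joint blue_key below 0.002 m), for 0.1 s.
At the end, for the whole second after the job is handed in: the green, yellow and red keys are each at least 5 mm down (of 9 mm), the blue key is less than 2 mm down, all four switch boxes stand upright (within 0.1 rad), at rest and within 30 mm of where they began, and so do the other listed things (within 30 mm) (all of step 3 and distance of each of green_switch, yellow_switch, red_switch, blue_switch, objective_case, coverslip_box, tape_roll, slide_carton, lens_cleaner, filter_case from where it was at the start of the episode below 0.03 m and angle between each of green_switch, yellow_switch, red_switch, blue_switch's own z axis and vertical below 0.1 rad and linear speed of each of green_switch, yellow_switch, red_switch, blue_switch below 0.02 m/s); the robot touches nothing.
It fails at once if keys are pressed (2 mm) out of order: yellow before green is down, or red before yellow is down ((value of joint yellow_key above 0.002 m and value of joint green_key below 0.005 m) or (value of joint red_key above 0.002 m and value of joint yellow_key below 0.005 m)).
It fails at once if the blue key is pressed (2 mm) (value of joint blue_key above 0.002 m).
It fails at once if a switch box is lifted 10 mm, tipped over 0.2 rad or pushed more than 30 mm (height (world z) of any of green_switch, yellow_switch, red_switch, blue_switch above 0.01 m or angle between any of green_switch, yellow_switch, red_switch, blue_switch's own z axis and vertical above 0.2 rad or distance of any of green_switch, yellow_switch, red_switch, blue_switch from where it was at the start of the episode above 0.03 m).
It fails at once if a key or its box is pressed with more than 30 N (contact force between any of the arm, the fingers and green_switch above 30 N or contact force between any of the arm, the fingers and yellow_switch above 30 N or contact force between any of the arm, the fingers and red_switch above 30 N or contact force between any of the arm, the fingers and blue_switch above 30 N).
It fails at once if a bystander is moved more than 30 mm (distance of any of objective_case, coverslip_box, tape_roll, slide_carton, lens_cleaner, filter_case from where it was at the start of the episode above 0.03 m).
It also fails if it takes over 48 s, if anything falls off the work surface, if the arm or the gripper's body presses on something with over 40 N, if the wrist force passes 120 N, or if a joint passes its speed limit or range.

## Working session

There is one attempt and no reset: what is moved stays moved. The work goes in short steps, Python scripts to look and compute and a tool call to move; the robot and the scene stay as the last step left them, time stands still between calls to the robot, and variables do not carry over. Pictures are saved under pics/ and viewed, at most 10 in all, crops included, and the job is handed in when it is done.

Besides the shell and the picture viewer there is one more tool, called after ">>>" in YAML: its name, and indented under it one key for each argument. drive_tool: Moves the arm, as the interface text tells. Its arguments: {"type":"object","properties":{"increments":{"type":"array"}},"required":["increments"]}

```bash
mkdir -p pics; python3 - <<'E'
from rig import bot
import cv2
for n in ("top","scene"):
    cv2.imwrite(f"pics/{n}0.png",bot.get_image(n)); print(n,bot.get_calibration(n))
s=bot.state();print(s["time_s"],s["ee_pos"],s["tool_rot"],s["contact_force"],s["grip_width"])
print(bot.get_calibration("wrist"))
E
```

```text
top {'fx': 390.3164323426303, 'fy': 390.3164323426303, 'cx': 276.57573985084207, 'cy': 206.2874548705949, 'origin': array([ 368.53286358,  -12.25246626, 1327.62758599]), 'attitude': array([-1.70555355e+02, -4.42566492e-03, -9.07740228e+01])}
scene {'fx': 424.25918560236323, 'fy': 424.25918560236323, 'cx': 279.7263426644495, 'cy': 217.39881908409524, 'origin': array([-149.65461793, -891.01515733,  777.4049526 ]), 'attitude': array([-123.52126406,    0.38283708,  -40.33837232])}
0.1 [237.5265234  631.34734852 207.23421931] [ 1.79916833e+02 -8.09869384e-03 -2.06180107e+01] [ 0.86698575 -0.03610446  0.61331763] 87.84741309598617
{'fx': 361.13341052507957, 'fy': 361.13341052507957, 'cx': 278.1228580827716, 'cy': 203.65671097593764, 'hand_eye': array([[-2.92857196e-04, -9.59670841e-01, -2.81125934e-01,
         7.72835174e+01],
       [ 9.99999487e-01, -8.38079363e-06, -1.01311977e-03,
         6.82610397e-01],
       [ 9.69905446e-04, -2.81126087e-01,  9.59670351e-01,
        -1.76386706e+02],
       [ 0.00000000e+00,  0.00000000e+00,  0.00000000e+00,
         1.00000000e+00]])}
```

View pics/top0.png

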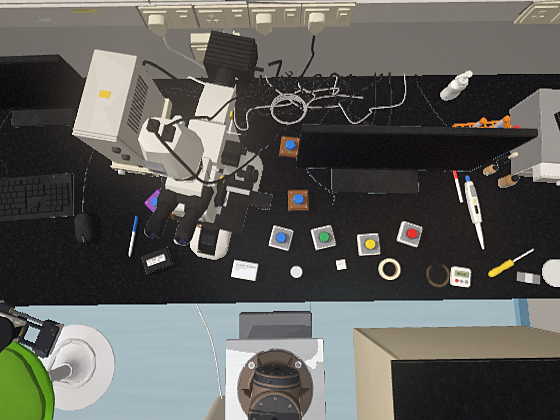

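View pics/scene0.png

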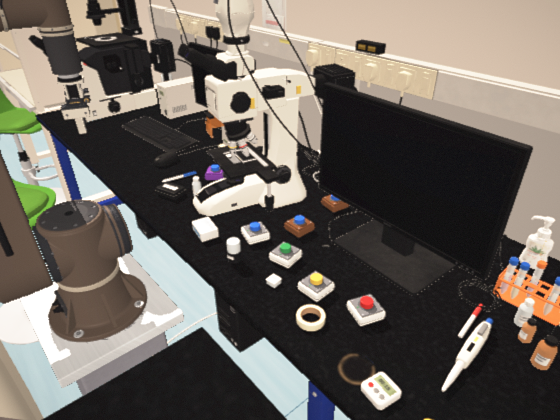

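The top view shows blue at (281,238), green (323,237), yellow (370,244) and red (410,233). In the scene view they are at (255,227), (286,247), (317,279) and (367,302). The brown and purple look-alikes also carry blue keys. Next I triangulate, and check where the microscope stands on the route.

```bash
cat >h.py <<'E'
from rig import bot
import cv2, numpy as np
from scipy.spatial.transform import Rotation as R
def cam(n,s=None):
    c=bot.get_calibration(n)
    if n=="wrist":
        H=c["hand_eye"];Rt=R.from_euler('xyz',s["tool_rot"],degrees=True).as_matrix()
        return c,Rt@H[:3,:3],Rt@H[:3,3]+np.array(s["ee_pos"])
    return c,R.from_euler('xyz',c["attitude"],degrees=True).as_matrix(),np.array(c["origin"])
def ray(C,p):
    c,A,o=C
    d=A@[(p[0]-c["cx"])/c["fx"],(p[1]-c["cy"])/c["fy"],1.];return o,d/np.linalg.norm(d)
def tri(rs):
    M=[np.eye(3)-np.outer(d,d) for o,d in rs]
    X=np.linalg.solve(sum(M),sum(m@o for m,(o,d) in zip(M,rs)))
    return X,[round(float(np.linalg.norm(m@(X-o))),1) for m,(o,d) in zip(M,rs)]
def onz(C,p,z):
    o,d=ray(C,p);return o+d*(z-o[2])/d[2]
HUE={"green":(45,90),"yellow":(20,34),"red":(170,10),"blue":(100,122)}
def blob(im,k,p,r=16):
    h=cv2.cvtColor(im,cv2.COLOR_BGR2HSV);a,b=HUE[k];H=h[...,0]
    m=((H>=a)&(H<=b) if a<b else (H>=a)|(H<=b))&(h[...,1]>130)&(h[...,2]>60)
    w=np.zeros_like(m);w[p[1]-r:p[1]+r,p[0]-r:p[0]+r]=1
    y,x=np.nonzero(m&w);return np.array([(x.min()+x.max())/2,(y.min()+y.max())/2]),len(x)
E
python3 - <<'E'
from h import *
P={"green":((323,237),(286,247)),"yellow":((370,244),(317,279)),"red":((410,233),(367,302)),"blue":((281,238),(255,227))}
T,S=cv2.imread("pics/top0.png"),cv2.imread("pics/scene0.png")
for k,(a,b) in P.items():
    pa,na=blob(T,k,a,9);pb,nb=blob(S,k,b,12)
    X,e=tri([ray(cam("top"),pa),ray(cam("scene"),pb)])
    print(k,pa,na,pb,nb,X.round(),e,onz(cam("top"),pa,48).round())
# microscope: eyepiece front / stage, head top
for p,z in (((210,240),50),((210,255),0),((185,235),200),((150,235),200),((150,130),350),((244,270),30),((296,271),67),((341,265),16)): print(p,z,onz(cam("top"),p,z).round())
E
```

```text
green [323.5 236.5] 70 [285.  247.5] 74 [ 479. -168.   41.] [1.0, 1.0] [ 479. -168.   48.]
yellow [370.  243.5] 79 [315.5 279. ] 112 [ 453. -320.   40.] [2.1, 2.1] [ 454. -319.   48.]
red [411.5 233. ] 78 [366.  301.5] 146 [ 486. -458.   42.] [1.3, 1.3] [ 486. -457.   48.]
blue [280.5 237. ] 73 [254.5 225.5] 86 [479. -26.  42.] [1.1, 1.1] [479. -27.  48.]
(210, 240) 50 [472. 204.  50.]
(210, 255) 0 [426. 212.   0.]
(185, 235) 200 [475. 251. 200.]
(150, 235) 200 [477. 352. 200.]
(150, 130) 350 [739. 315. 350.]
(244, 270) 30 [374.  94.  30.]
(296, 271) 67 [368. -74.  67.]
(341, 265) 16 [ 386. -227.   16.]
```

```bash
cat >>h.py <<'E'
def inc(targets):
    s=bot.state();Rt=R.from_euler('xyz',s["tool_rot"],degrees=True).as_matrix()
    print("t",s["time_s"],np.round(s["ee_pos"]))
    for t in targets: print(t,(Rt.T@(np.array(t)-s["ee_pos"])/40).round(2))
E
python3 - <<'E'
from h import *
inc([(237,590,230),(238,460,260),(240,345,260),(280,310,260),(330,250,260),(380,150,260),(410,50,250),(430,-50,220),(440,-168,180)])
E
```

```text
t 0.1 [238. 631. 207.]
(237, 590, 230) [ 0.35  0.97 -0.57]
(238, 460, 260) [ 1.52  4.01 -1.31]
(240, 345, 260) [ 2.58  6.68 -1.31]
(280, 310, 260) [ 3.82  7.15 -1.31]
(330, 250, 260) [ 5.52  8.11 -1.31]
(380, 150, 260) [ 7.57 10.01 -1.3 ]
(410, 50, 250) [ 9.15 12.09 -1.05]
(430, -50, 220) [10.5  14.25 -0.3 ]
(440, -168, 180) [11.77 16.92  0.71]
```

>>> drive_tool:
  increments:
    - [0.35,0.95,-0.6,0,0,0,0]
    - [0.74,1.95,-1.1,0,0,0,0]
    - [1.13,2.95,-1.3,0,0,0,0]
    - [1.52,4,-1.3,0,0,0,0]
    - [1.87,4.9,-1.3,0,0,0,0]
    - [2.22,5.8,-1.3,0,0,0,0]
    - [2.58,6.65,-1.3,0,0,0,0]
    - [2.58,6.65,-1.3,0,0,0,0]

```text
time_s: 0.9
ee_pos: [240.4, 342.7, 260.5]
tool_rot: [-179.9, 0.0, -20.7]
contact_force: [-0.1, 0.1, 0.5]
grip_width: 29.2
finger_force: 0.0
```

>>> drive_tool:
  increments:
    - [0.7,0.25,0,0,0,0,0]
    - [1.24,0.47,0,0,0,0,0]
    - [2.1,0.95,0,0,0,0,0]
    - [2.94,1.43,0,0,0,0,0]
    - [3.6,2.05,0,0,0,0,0]
    - [4.3,2.7,0,0,0,0,0]
    - [5,3.35,0,0,0,0,0]
    - [5.5,4.05,0,0,0,0,0]
    - [6.05,4.75,0.1,0,0,0,0]
    - [6.6,5.45,0.25,0,0,0,0]
    - [7.05,6.2,0.5,0,0,0,0]
    - [7.5,6.9,0.7,0,0,0,0]

```text
time_s: 2.1
ee_pos: [424.2, -18.9, 231.5]
tool_rot: [-180.0, 0.0, -20.6]
contact_force: [0.1, 1.1, -0.2]
grip_width: 0.3
finger_force: 0.0
```

>>> drive_tool:
  increments:
    - [0.4,0.65,0.2,0,0,0,0]
    - [0.8,1.3,0.4,0,0,0,0]
    - [1.1,2,0.6,0,0,0,0]
    - [1.4,2.7,0.8,0,0,0,0]
    - [1.7,3.3,1,0,0,0,0]
    - [1.7,3.3,1.2,0,0,0,0]
    - [1.7,3.3,1.2,0,0,0,0]
    - [1.7,3.3,1.2,0,0,0,0]

```text
time_s: 2.9
ee_pos: [441.3, -164.6, 184.0]
tool_rot: [180.0, 0.0, -20.6]
contact_force: [0.8, 0.6, 0.4]
grip_width: 0.6
finger_force: 0.0
```

```bash
python3 - <<'E'
from h import *
s=bot.state();im=bot.get_image("wrist");cv2.imwrite("pics/w1.png",im)
print({k:s[k] for k in("time_s","ee_pos","tool_rot","contact_force","grip_width")})
c,A,o=cam("wrist",s)
for X in ((479,-168,48),(454,-319,48),(479,-27,48)):
    v=A.T@(np.array(X)-o);print(X,(v[:2]/v[2]*c["fx"]+[c["cx"],c["cy"]]).round())
E
```

```text
{'time_s': 2.9, 'ee_pos': array([ 441.34791739, -164.58611401,  183.99072133]), 'tool_rot': array([ 1.79987115e+02,  2.92404411e-02, -2.06007541e+01]), 'contact_force': array([0.83739059, 0.63323308, 0.40951978]), 'grip_width': 0.587054935390444}
(479, -168, 48) [266. 147.]
(454, -319, 48) [445. 112.]
(479, -27, 48) [120. 202.]
```

View pics/w1.png

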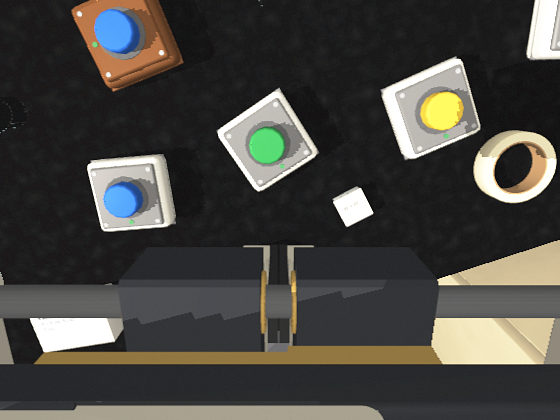

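The wrist view has green at (267,145), yellow at (442,111) and blue at (123,199), each within 4 px of prediction. I triangulate from top and wrist together for the heights.

```bash
python3 - <<'E'
from h import *
s=bot.state();C=cam("wrist",s);im=cv2.imread("pics/w1.png")
for k,p,t in (("green",(267,145),(323.5,236.5)),("yellow",(442,111),(370,243.5)),("blue",(123,199),(280.5,237))):
    q,n=blob(im,k,p,30);X,e=tri([ray(C,q),ray(cam("top"),t)]);print(k,q,n,X.round(1),e,onz(C,q,46).round(1))
inc([(479,-168,100),(479,-168,75)])
E
```

```text
green [267. 145.] 1017 [ 479.7 -168.7   39.3] [0.2, 0.2] [ 480.6 -169.1   46. ]
yellow [441.5 110.5] 1302 [ 454.3 -321.5   36.9] [0.4, 0.4] [ 455.8 -317.4   46. ]
blue [122.5 199.5] 1084 [480.  -26.7  41.4] [0.3, 0.3] [480.7 -28.9  46. ]
t 2.95 [ 442. -164.  184.]
(479, -168, 100) [ 0.91 -0.24  2.11]
(479, -168, 75) [ 0.91 -0.24  2.73]
```

>>> drive_tool:
  increments:
    - [0.5,-0.15,0.4,0,0,0,0]
    - [0.93,-0.25,0.9,0,0,0,0]
    - [0.93,-0.25,1.5,0,0,0,0]
    - [0.93,-0.25,2.1,0,0,0,0]
    - [0.93,-0.25,2.5,0,0,0,0]
    - [0.93,-0.25,2.7,0,0,0,0]
    - [0.93,-0.25,2.75,0,0,0,0]
    - [0.93,-0.25,2.75,0,0,0,0]

```text
time_s: 3.75
ee_pos: [480.3, -168.4, 74.7]
tool_rot: [-180.0, -0.1, -20.6]
contact_force: [0.2, 0.7, 0.5]
grip_width: 0.2
finger_force: 0.0
```

>>> drive_tool:
  increments:
    - [0,0,0.05,0,0,0,0]
    - [0,0,0.1,0,0,0,0]
    - [0,0,0.15,0,0,0,0]
    - [0,0,0.2,0,0,0,0]
    - [0,0,0.25,0,0,0,0]
    - [0,0,0.25,0,0,0,0]

```text
time_s: 4.35
ee_pos: [479.5, -168.8, 63.8]
tool_rot: [180.0, 0.0, -20.6]
contact_force: [-0.5, 0.6, -0.7]
grip_width: 0.6
finger_force: 0.0
```

>>> drive_tool:
  increments:
    - [0,0,0.03,0,0,0,0]
    - [0,0,0.06,0,0,0,0]
    - [0,0,0.06,0,0,0,0]

```text
time_s: 4.65
ee_pos: [479.6, -168.7, 61.5]
tool_rot: [180.0, 0.0, -20.6]
contact_force: [-0.2, 0.3, 0.0]
grip_width: 0.5
finger_force: 0.0
```

```bash
python3 - <<'E'
from h import *
im=bot.get_image("wrist");cv2.imwrite("pics/w2.png",cv2.resize(im[180:330,180:380],(800,600)))
E
```

```text
(no output)
```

View pics/w2.png

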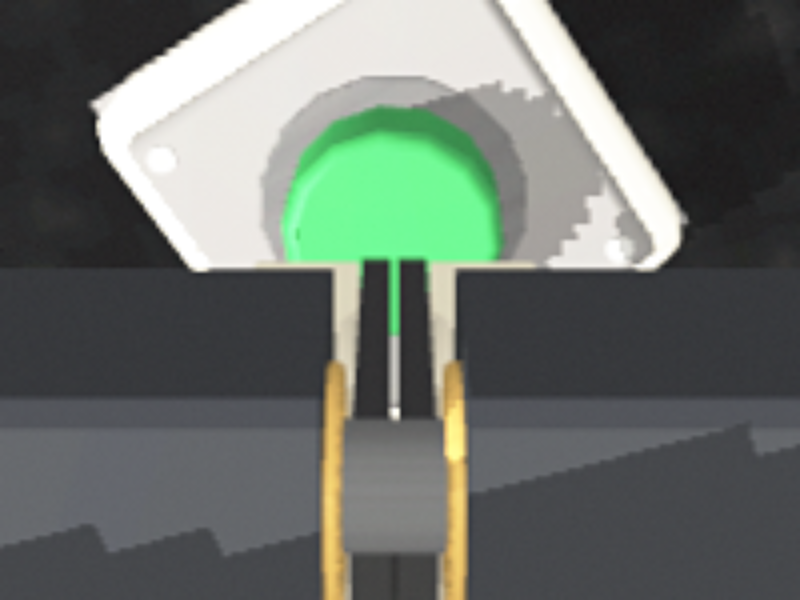

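The closed fingertips sit centred over the green key at about (393,265) in the crop. There is no contact force yet, so I keep going down in small steps.

>>> drive_tool:
  increments:
    - [0,0,0.03,0,0,0,0]
    - [0,0,0.06,0,0,0,0]
    - [0,0,0.06,0,0,0,0]

```text
time_s: 5.0
ee_pos: [479.6, -168.7, 59.1]
tool_rot: [180.0, 0.0, -20.6]
contact_force: [0.2, -0.4, 0.4]
grip_width: 0.4
finger_force: 0.0
```

>>> drive_tool:
  increments:
    - [0,0,0.025,0,0,0,0]
    - [0,0,0.05,0,0,0,0]
    - [0,0,0.05,0,0,0,0]

```text
time_s: 5.3
ee_pos: [479.6, -168.7, 57.1]
tool_rot: [180.0, 0.0, -20.6]
contact_force: [0.1, 0.9, -0.2]
grip_width: 0.4
finger_force: 0.0
```

```bash
python3 - <<'E'
from h import *
a=cv2.resize(bot.get_image("scene")[200:320,220:400],(800,533),interpolation=cv2.INTER_CUBIC);cv2.imwrite("pics/s3.png",a)
im=bot.get_image("wrist");cv2.imwrite("pics/w3.png",im[180:330,180:380])
s=bot.state();print(s["contact_force"],s["moment"],np.round(s["tau"],1))
E
```

```text
[-0.55256693 -0.19861569 -0.36640465] [-0.01796158 -0.03536957  0.01565843] [ -0.  -41.8  22.    5.2   0.1   0. ]
```

View pics/s3.png

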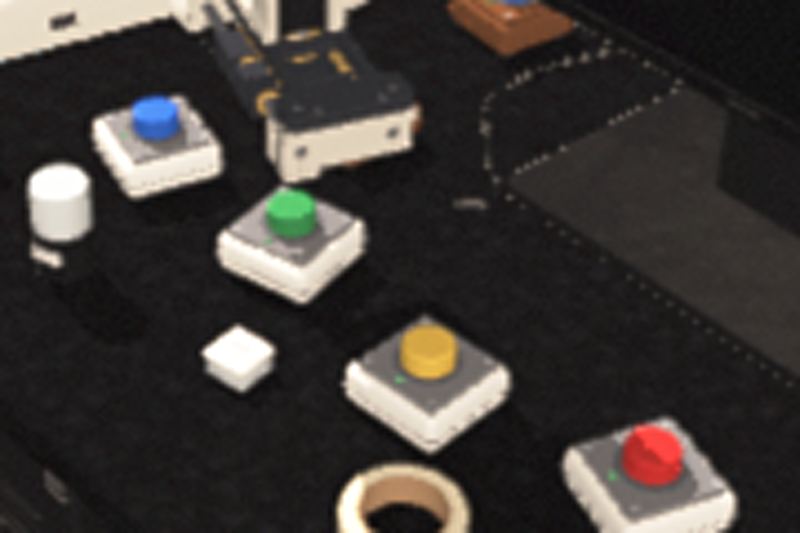

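```bash
python3 - <<'E'
from h import *
s=bot.state();print(s["ee_pos"],s["tool_rot"])
p=np.array(s["ee_pos"]);Rt=R.from_euler('xyz',s["tool_rot"],degrees=True).as_matrix()
def proj(C,X):
    c,A,o=C;v=A.T@(X-o);return (v[:2]/v[2]*c["fx"]+[c["cx"],c["cy"]]).round(1)
for z in (19,0,-47,-120):
    X=p+Rt@[0,0,z];q=proj(cam("scene"),X);print(z,"scene",q,(q-[220,200])*800/180,"wrist",proj(cam("wrist",s),X),"top",proj(cam("top"),X))
t=bot.get_image("top");w=bot.get_image("wrist")
cv2.imwrite("pics/c4.png",np.hstack([cv2.resize(t[150:290,230:370],(400,400),interpolation=2),cv2.resize(w[150:350,180:380],(400,400))]))
k,n=blob(w,"green",(278,240),60);print(k,n)
E
```

```text
[ 479.68983288 -168.74473937   57.21800769] [ 1.79996525e+02  6.15160204e-03 -2.06151174e+01]
19 scene [285.7 248. ] [292.         213.33333333] wrist [277.3 236.9] top [323.4 236.5]
0 scene [285.8 242.7] [292.44444444 189.77777778] wrist [277.2 250.1] top [324.1 236. ]
-47 scene [285.8 229. ] [292.44444444 128.88888889] wrist [276.8 297.2] top [325.9 234.6]
-120 scene [285.8 206.6] [292.44444444  29.33333333] wrist [275.2 481.3] top [329.  232.4]
[277.5 238. ] 1619
```

View pics/c4.png

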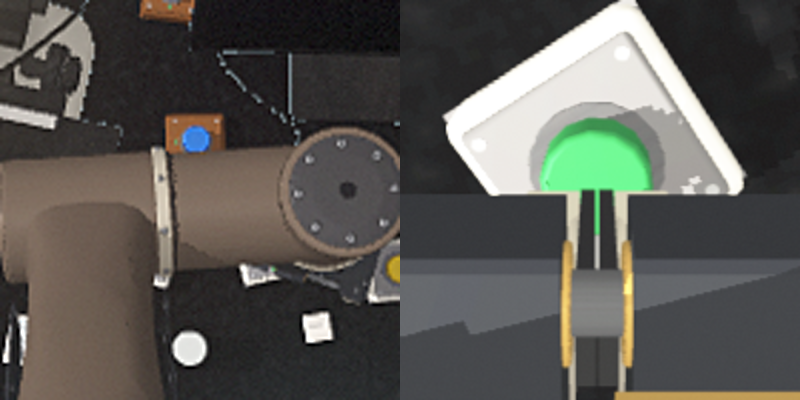

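```bash
python3 - <<'E'
from h import *
s=bot.state();p=np.array(s["ee_pos"]);Rt=R.from_euler('xyz',s["tool_rot"],degrees=True).as_matrix()
def proj(C,X):
    c,A,o=C;v=A.T@(X-o);return (v[:2]/v[2]*c["fx"]+[c["cx"],c["cy"]])
for t in [(39,97,-47),(-39,97,-47),(39,-97,-47),(-39,-97,-47),(39,97,-80),(-39,97,-80),(10,21,19),(-10,21,19),(10,-21,19),(-10,-21,19),(10,21,-47),(-10,21,-47)]:
    X=p+Rt@np.array(t);print(t,X.round(),"scene crop",((proj(cam("scene"),X)-[220,200])*800/180).round(),"wristcrop",((proj(cam("wrist",s),X)-[180,150])*2).round())
a=bot.get_image("scene")[90:270,190:430];cv2.imwrite("pics/s5.png",cv2.resize(a,(800,600),interpolation=2))
E
```

```text
(39, 97, -47) [ 482. -273.  104.] scene crop [412. 205.] wristcrop [713. 109.]
(-39, 97, -47) [ 409. -246.  104.] scene crop [288. 234.] wristcrop [641. 454.]
(39, -97, -47) [550. -92. 104.] scene crop [296.  39.] wristcrop [-326.  109.]
(-39, -97, -47) [477. -64. 104.] scene crop [185.  61.] wristcrop [-253.  453.]
(39, 97, -80) [ 482. -273.  137.] scene crop [415. 159.] wristcrop [871. 175.]
(-39, 97, -80) [ 409. -246.  137.] scene crop [288. 188.] wristcrop [753. 595.]
(10, 21, 19) [ 482. -192.   38.] scene crop [319. 229.] wristcrop [268. 141.]
(-10, 21, 19) [ 463. -185.   38.] scene crop [289. 236.] wristcrop [266. 206.]
(10, -21, 19) [ 496. -153.   38.] scene crop [295. 192.] wristcrop [121. 141.]
(-10, -21, 19) [ 478. -146.   38.] scene crop [266. 198.] wristcrop [123. 206.]
(10, 21, -47) [ 482. -192.  104.] scene crop [320. 144.] wristcrop [300. 250.]
(-10, 21, -47) [ 463. -185.  104.] scene crop [289. 151.] wristcrop [296. 338.]
```

View pics/s5.png

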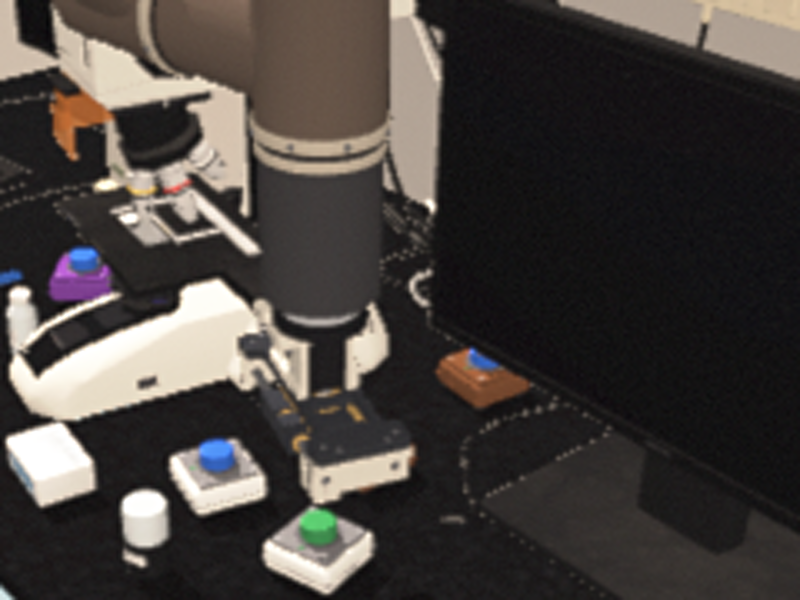

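The enlarged views show the gripper body and tips about 35–40 mm higher than the stated tool geometry predicts, in both the scene and wrist views. The tips therefore still hover about 25 mm above the green key at (318,525). I keep descending, guarded by the force reading.

>>> drive_tool:
  increments:
    - [0,0,0.08,0,0,0,0]
    - [0,0,0.16,0,0,0,0]
    - [0,0,0.24,0,0,0,0]
    - [0,0,0.32,0,0,0,0]
    - [0,0,0.35,0,0,0,0]
    - [0,0,0.35,0,0,0,0]

```text
time_s: 6.15
ee_pos: [479.6, -168.7, 43.0]
tool_rot: [180.0, 0.0, -20.6]
contact_force: [0.2, -0.5, 0.1]
grip_width: 0.6
finger_force: 0.0
```

```bash
python3 - <<'E'
from h import *
a=bot.get_image("scene")[180:270,230:350];w=bot.get_image("wrist")[150:350,145:412]
cv2.imwrite("pics/s6.png",np.hstack([cv2.resize(a,(400,300),interpolation=2),cv2.resize(w,(400,300))]))
E
```

```text
(no output)
```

View pics/s6.png

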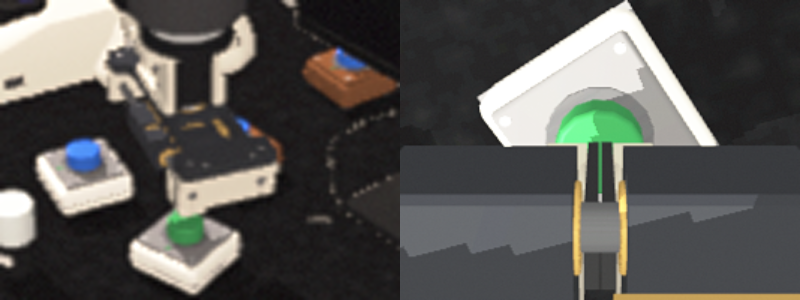

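The scene crop shows the gripper lower, with the green key at (185,230) still up and not yet touched. The wrist crop shows the finger centred over the key. I continue with smaller steps.

>>> drive_tool:
  increments:
    - [0,0,0.04,0,0,0,0]
    - [0,0,0.08,0,0,0,0]
    - [0,0,0.12,0,0,0,0]
    - [0,0,0.12,0,0,0,0]

```text
time_s: 6.65
ee_pos: [479.5, -168.7, 38.2]
tool_rot: [180.0, 0.0, -20.6]
contact_force: [-1.2, -0.5, 0.2]
grip_width: 0.5
finger_force: 0.0
```

>>> drive_tool:
  increments:
    - [0,0,0.04,0,0,0,0]
    - [0,0,0.08,0,0,0,0]
    - [0,0,0.08,0,0,0,0]

```text
time_s: 6.95
ee_pos: [479.5, -168.7, 35.0]
tool_rot: [180.0, 0.0, -20.6]
contact_force: [0.5, 0.3, 0.2]
grip_width: 0.7
finger_force: 0.0
```

>>> drive_tool:
  increments:
    - [0,0,0.04,0,0,0,0]
    - [0,0,0.08,0,0,0,0]
    - [0,0,0.08,0,0,0,0]

```text
time_s: 7.25
ee_pos: [479.5, -168.7, 31.8]
tool_rot: [180.0, 0.0, -20.6]
contact_force: [-0.1, -0.2, 0.5]
grip_width: 0.6
finger_force: 0.0
```

>>> drive_tool:
  increments:
    - [0,0,0.025,0,0,0,0]
    - [0,0,0.05,0,0,0,0]
    - [0,0,0.05,0,0,0,0]

```text
time_s: 7.55
ee_pos: [479.6, -168.7, 29.9]
tool_rot: [180.0, 0.0, -20.6]
contact_force: [-0.5, -0.3, 0.6]
grip_width: 0.2
finger_force: 0.0
```

>>> drive_tool:
  increments:
    - [0,0,0.025,0,0,0,0]
    - [0,0,0.05,0,0,0,0]
    - [0,0,0.05,0,0,0,0]

```text
time_s: 7.85
ee_pos: [479.7, -168.7, 28.1]
tool_rot: [180.0, -0.0, -20.6]
contact_force: [-0.7, 1.3, 1.4]
grip_width: 0.3
finger_force: 0.7
```

>>> drive_tool:
  increments:
    - [0,0,0.025,0,0,0,0]
    - [0,0,0.05,0,0,0,0]
    - [0,0,0.05,0,0,0,0]

```text
time_s: 8.15
ee_pos: [479.7, -168.7, 25.9]
tool_rot: [-180.0, 0.0, -20.6]
contact_force: [-0.3, -0.4, 0.4]
grip_width: 0.3
finger_force: 0.6
```

>>> drive_tool:
  increments:
    - [0,0,0.025,0,0,0,0]
    - [0,0,0.05,0,0,0,0]
    - [0,0,0.05,0,0,0,0]

```text
time_s: 8.45
ee_pos: [479.7, -168.7, 23.9]
tool_rot: [180.0, 0.0, -20.6]
contact_force: [-0.4, -0.4, 0.1]
grip_width: 0.4
finger_force: 0.4
```

```bash
python3 - <<'E'
from h import *
S=bot.get_image("scene");S0=cv2.imread("pics/scene0.png")
for im in (S0,S): 
    h=cv2.cvtColor(im,cv2.COLOR_BGR2HSV)[238:258,276:296];m=(h[...,0]>45)&(h[...,0]<90)&(h[...,1]>100)
    print(m.sum(1),m.sum(0))
a=S[200:275,240:340];w=bot.get_image("wrist")[170:320,178:378]
cv2.imwrite("pics/s7.png",np.hstack([cv2.resize(a,(400,300),interpolation=2),cv2.resize(w,(400,300))]))
s=bot.state();print(s["ee_pos"],s["contact_force"],s["moment"])
E
```

```text
[ 0  0  0  0  1  5  9 10 10 11 11 10 10  8  7  0  0  0  0  0] [ 0  0  0  0  2  6  9  9  9 10 10 11 10  9  7  0  0  0  0  0]
[0 0 0 0 0 0 0 0 0 1 1 3 6 9 7 0 0 0 0 0] [0 0 0 0 2 5 4 3 2 2 2 2 2 2 1 0 0 0 0 0]
[ 479.71100551 -168.7124067    23.91005834] [-0.21107038  0.94892072  0.11067113] [-0.06581718 -0.04640695 -0.01059471]
```

View pics/s7.png

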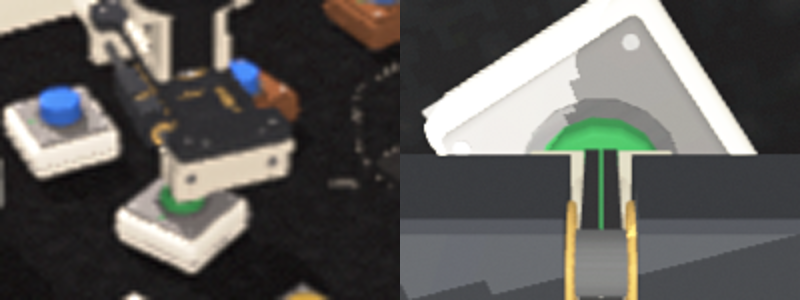

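Both crops show the tips almost at the green key (185,200 in the left crop). By the body offset, contact should come around TCP z of 22. I step on by 1 mm.

>>> drive_tool:
  increments:
    - [0,0,0.025,0,0,0,0]
    - [0,0,0.05,0,0,0,0]
    - [0,0,0.05,0,0,0,0]

```text
time_s: 8.85
ee_pos: [479.7, -168.7, 21.9]
tool_rot: [-180.0, 0.0, -20.6]
contact_force: [0.3, -0.4, 1.3]
grip_width: 0.0
finger_force: 0.4
```

>>> drive_tool:
  increments:
    - [0,0,0.025,0,0,0,0]
    - [0,0,0.05,0,0,0,0]
    - [0,0,0.05,0,0,0,0]

```text
time_s: 9.15
ee_pos: [479.9, -168.8, 20.7]
tool_rot: [180.0, -0.0, -20.6]
contact_force: [-2.5, 0.5, 9.5]
grip_width: 0.1
finger_force: 5.1
```

>>> drive_tool:
  increments:
    - [0,0,-0.3,0,0,0,0]
    - [0,0,-0.8,0,0,0,0]
    - [0,0,-1.3,0,0,0,0]
    - [0,0,-1.7,0,0,0,0]
    - [0,0,-1.7,0,0,0,0]
    - [0,0,-1.7,0,0,0,0]

```text
time_s: 9.75
ee_pos: [479.8, -168.6, 88.5]
tool_rot: [-180.0, -0.1, -20.6]
contact_force: [-0.6, 0.4, -0.3]
grip_width: 0.5
finger_force: 0.0
```

```bash
cat >chk.py <<'E'
from h import *
S=bot.get_image("scene");S0=cv2.imread("pics/scene0.png")
for k,(x,y) in {"green":(285,248),"yellow":(316,279),"red":(366,302),"blue":(255,226)}.items():
    print(k,[(blob(i,k,(x,y),13)) for i in (S0,S)])
def wh(im,x,y):
    g=im[y-25:y+25,x-25:x+25].min(2)>150;return np.argwhere(g).mean(0).round(1)
for n,(x,y) in {"green":(285,252),"yellow":(316,285),"red":(366,308)}.items(): print(n,"box",wh(S0,x,y),wh(S,x,y))
E
python3 chk.py; python3 -c "
from h import *
print(bot.state()['contact_force'])
inc([(454,-320,85),(486,-458,85)])"
```

```text
green [(array([285. , 247.5]), 74), (array([285.5, 249. ]), 52)]
yellow [(array([315.5, 279. ]), 112), (array([316. , 278.5]), 122)]
red [(array([366. , 301.5]), 146), (array([366.5, 301.5]), 143)]
blue [(array([254.5, 225.5]), 86), (array([254.5, 225.5]), 85)]
green box [26.3 20.1] [24.3 20.9]
yellow box [30.2 22.2] [32.2 21.8]
red box [29.  23.2] [30.5 25.4]
[ 0.3938809   0.3549579  -0.19633151]
t 9.8 [ 479. -169.   88.]
(454, -320, 85) [0.74 3.76 0.07]
(486, -458, 85) [2.7  6.71 0.07]
```

The green key's top edge dropped about 3 px and its blob shrank from 74 to 52, so it is down and the box hasn't moved. Contact came at TCP z≈30 and the stop at ≈21. Now the yellow key.

>>> drive_tool:
  increments:
    - [0.15,0.75,0,0,0,0,0]
    - [0.35,1.7,0,0,0,0,0]
    - [0.55,2.7,0,0,0,0,0]
    - [0.75,3.75,0,0,0,0,0]
    - [0.75,3.75,0.4,0,0,0,0]
    - [0.75,3.75,0.8,0,0,0,0]
    - [0.75,3.75,1.1,0,0,0,0]
    - [0.75,3.75,1.25,0,0,0,0]
    - [0.75,3.75,1.3,0,0,0,0]
    - [0.75,3.75,1.3,0,0,0,0]

```text
time_s: 10.8
ee_pos: [455.2, -319.4, 36.0]
tool_rot: [180.0, 0.0, -20.6]
contact_force: [0.3, -1.1, -0.4]
grip_width: 0.6
finger_force: 0.0
```

>>> drive_tool:
  increments:
    - [0,0,0.05,0,0,0,0]
    - [0,0,0.1,0,0,0,0]
    - [0,0,0.15,0,0,0,0]
    - [0,0,0.2,0,0,0,0]
    - [0,0,0.25,0,0,0,0]
    - [0,0,0.3,0,0,0,0]
    - [0,0,0.3,0,0,0,0]

```text
time_s: 11.5
ee_pos: [455.0, -319.7, 23.8]
tool_rot: [180.0, 0.0, -20.6]
contact_force: [0.1, -0.0, 0.2]
grip_width: 0.3
finger_force: 0.3
```

>>> drive_tool:
  increments:
    - [0,0,0.025,0,0,0,0]
    - [0,0,0.05,0,0,0,0]
    - [0,0,0.05,0,0,0,0]

```text
time_s: 11.8
ee_pos: [455.1, -319.7, 22.0]
tool_rot: [180.0, -0.0, -20.6]
contact_force: [0.9, -0.2, 1.5]
grip_width: 0.6
finger_force: 0.5
```

>>> drive_tool:
  increments:
    - [0,0,0.02,0,0,0,0]
    - [0,0,0.03,0,0,0,0]
    - [0,0,0.03,0,0,0,0]

```text
time_s: 12.1
ee_pos: [455.0, -319.7, 20.8]
tool_rot: [180.0, -0.0, -20.6]
contact_force: [0.7, -0.4, 2.1]
grip_width: 0.4
finger_force: 1.0
```

Near the stop and pressed about 8–9 mm. I lift and check.

>>> drive_tool:
  increments:
    - [0,0,-0.3,0,0,0,0]
    - [0,0,-0.8,0,0,0,0]
    - [0,0,-1.3,0,0,0,0]
    - [0,0,-1.7,0,0,0,0]
    - [0,0,-1.7,0,0,0,0]
    - [0,0,-1.7,0,0,0,0]

```text
time_s: 12.7
ee_pos: [455.0, -319.6, 89.4]
tool_rot: [-180.0, -0.0, -20.6]
contact_force: [0.3, 0.6, -0.1]
grip_width: 0.5
finger_force: 0.0
```

```bash
python3 chk.py; python3 -c "
from h import *
s=bot.state();im=bot.get_image('wrist');C=cam('wrist',s)
c,A,o=C;v=A.T@(np.array([486,-458,48])-o);p=(v[:2]/v[2]*c['fx']+[c['cx'],c['cy']]).round().astype(int);print(p)
try:
  q,n=blob(im,'red',p,45);print(q,n,onz(C,q,46))
except Exception as e: print(e)
inc([(486,-458,88)])"
```

```text
green [(array([285. , 247.5]), 74), (array([285.5, 249. ]), 52)]
yellow [(array([315.5, 279. ]), 112), (array([315.5, 280. ]), 84)]
red [(array([366. , 301.5]), 146), (array([366.5, 302. ]), 144)]
blue [(array([254.5, 225.5]), 86), (array([254.5, 225.5]), 85)]
green box [26.3 20.1] [26.  20.6]
yellow box [30.2 22.2] [28.4 22.9]
red box [29.  23.2] [31.  25.5]
[483  96]
[478.5  93. ] 2844 [ 488.26833597 -456.79268753   46.        ]
t 12.8 [ 454. -319.   88.]
(486, -458, 88) [1.96 2.96 0.01]
```

Yellow is down too (blob 112→84, centre 1 px lower). The wrist confirms red near (487,-457).

>>> drive_tool:
  increments:
    - [0.4,0.6,0,0,0,0,0]
    - [0.95,1.4,0,0,0,0,0]
    - [1.5,2.2,0,0,0,0,0]
    - [1.97,2.94,0,0,0,0,0]
    - [1.97,2.94,0.4,0,0,0,0]
    - [1.97,2.94,0.8,0,0,0,0]
    - [1.97,2.94,1.1,0,0,0,0]
    - [1.97,2.94,1.25,0,0,0,0]
    - [1.97,2.94,1.32,0,0,0,0]
    - [1.97,2.94,1.32,0,0,0,0]

```text
time_s: 13.8
ee_pos: [487.5, -457.3, 36.0]
tool_rot: [180.0, 0.0, -20.6]
contact_force: [0.2, 0.0, -0.2]
grip_width: 0.6
finger_force: 0.0
```

>>> drive_tool:
  increments:
    - [0,0,0.05,0,0,0,0]
    - [0,0,0.1,0,0,0,0]
    - [0,0,0.15,0,0,0,0]
    - [0,0,0.2,0,0,0,0]
    - [0,0,0.25,0,0,0,0]
    - [0,0,0.3,0,0,0,0]
    - [0,0,0.3,0,0,0,0]

```text
time_s: 14.5
ee_pos: [487.5, -457.5, 23.9]
tool_rot: [180.0, -0.0, -20.6]
contact_force: [0.2, -1.0, 0.9]
grip_width: 0.4
finger_force: 0.4
```

>>> drive_tool:
  increments:
    - [0,0,0.025,0,0,0,0]
    - [0,0,0.05,0,0,0,0]
    - [0,0,0.05,0,0,0,0]

```text
time_s: 14.8
ee_pos: [487.4, -457.5, 22.0]
tool_rot: [-180.0, -0.0, -20.6]
contact_force: [0.9, -0.3, 2.1]
grip_width: 0.6
finger_force: 0.8
```

>>> drive_tool:
  increments:
    - [0,0,0.015,0,0,0,0]
    - [0,0,0.03,0,0,0,0]
    - [0,0,0.03,0,0,0,0]

```text
time_s: 15.1
ee_pos: [487.5, -457.6, 20.9]
tool_rot: [180.0, -0.0, -20.6]
contact_force: [1.0, 0.1, 2.2]
grip_width: 0.7
finger_force: 1.2
```

>>> drive_tool:
  increments:
    - [0,0,-0.3,0,0,0,0]
    - [0,0,-0.8,0,0,0,0]
    - [0,0,-1.4,0,0,0,0]
    - [0,0,-2.2,0,0,0,0]
    - [0,0,-3,0,0,0,0]
    - [0,0,-3,0,0,0,0]
    - [0,0,-3,0,0,0,0]

```text
time_s: 15.8
ee_pos: [487.5, -457.6, 142.3]
tool_rot: [180.0, -0.1, -20.6]
contact_force: [-0.9, 0.3, -0.4]
grip_width: 0.4
finger_force: 0.0
```

```bash
python3 chk.py; python3 -c "
from h import *
S=bot.get_image('scene')[190:340,200:400];cv2.imwrite('pics/end.png',cv2.resize(S,(800,600),interpolation=2))"
```

```text
green [(array([285. , 247.5]), 74), (array([285.5, 249. ]), 52)]
yellow [(array([315.5, 279. ]), 112), (array([315.5, 280. ]), 84)]
red [(array([366. , 301.5]), 146), (array([366. , 303.5]), 108)]
blue [(array([254.5, 225.5]), 86), (array([254.5, 225.5]), 86)]
green box [26.3 20.1] [26.  20.6]
yellow box [30.2 22.2] [29.2 22.7]
red box [29.  23.2] [28.1 23.8]
```

View pics/end.png

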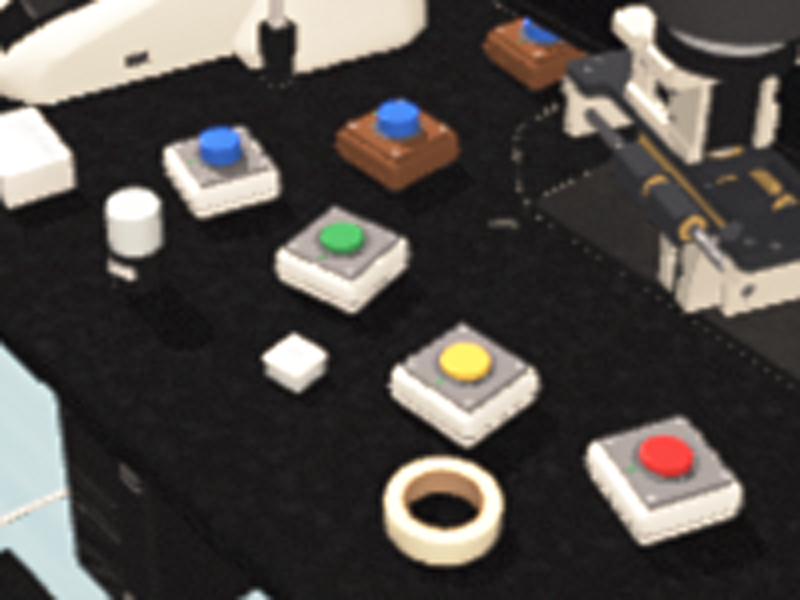

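Green (342,237), yellow (465,360) and red (665,455) all sit low in their boxes. Blue (220,145) is still up, and nothing else has moved.

```bash
python3 -c "
from rig import bot
print(bot.job_done())"
```

```text
the job is handed in; nothing more can be done
None
```

The green, yellow and red keys were pressed down in that order, the blue key is still up, the boxes and bystanders in view look unmoved, and the job is handed in (no verdict was returned).

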